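# Move a chip stub from its deep well to the stage mount with sprung tongs

## Robot

A 7-joint arm with a two-finger parallel gripper is mounted at the origin on a cart in front of the work surface, level with it; the furniture and walls round the work are solid. World frame = base frame: x ahead of the robot, y to its left, z up, the work surface at z = 0. Lengths are in m, angles in rad, forces in N, time in s.
With the tool pointing down it reaches from about 0.35 to 0.9 m from the base axis. Payload 8.1 kg.
Tool frame: the origin (TCP) lies midway between the tips of the shut fingers; the grasp point (between the pads) lies 19 mm behind it; z points along the fingers, y is the line along which they close (so a half turn about z gives the same grasp; the last joint's range is limited). The gripper opens to 92 mm and grips with 3 to 60 N. Pads are 19 mm wide; open, the fingers measure 130 mm over their backs; the gripper's body (75 mm by 190 mm) begins 47 mm behind the grasp point.
Start: joints at [1.197, 0.434, 0.025, 1.573, -0.012, 1.134, -0.075], TCP at [0.167, -0.602, 0.227] pointing down, gripper open.
Joint ranges: [-2.62, 2.62], [-0.44, 2.09], [-1.27, 1.32], [0.08, 2.57], [-1.32, 4.46], [0.12, 2], [-2.74, 2.74]. Speed limits (rad/s): [2.22, 2.22, 3.01, 3.01, 3.14, 3.14, 3.14].

## Interface

Orientations are given as a rotation vector (axis times angle).
In Python, from cell import arm gives the robot as it stands.
- The arm moves only by the tool carry_out, never from a script. Its arguments are lists of equal length, an entry for each row: "claw": the finger opening in cm, from 0 to 9.18; "delta_pos": the shift along the tool's x, y, z in cm, a list of three; "angular": the turn, a rotation vector about the tool's x, y, z in rad, a list of three. In form: {"claw": [claw, ...], "delta_pos": [[dx, dy, dz], ...], "angular": [[ax, ay, az], ...]}. A call has 1 to 20 rows; each row shifts and turns the commanded pose from where the row before left it, along the tool's axes as they then stand; what a row does not reach is not made up. A row lasts 1/10 s, in which the tool goes at most 50 mm and 8.59 degrees, less where a joint would pass 70% of its speed; a pose out of reach is approached as far as the arm can. A call with a gripper value outside its range is refused whole. The fingers move at their own pace and stop on an object; "force" is the grip in N (left out, the last holds). Time passes only in rows, so rows that do not move let the fingers close. It gives the time, the measured TCP pose, the force, the opening and the grip force at its end, in the units of the state.
- arm.observe(): the state, without advancing time (a new reading comes with each control period).
- arm.get_image(name): name is "scene" or "top" or "wrist"; returns a dict with "frame" (420x560x3 uint8, red, green, blue), "mtx" (3x3 intrinsics, pixels), "T" (4x4, takes a point from camera to world coordinates). Camera axes: x right, y down, z forward; pixel columns grow to the right and rows downward; lengths in m; the calibration is good to about 2 mm. A picture is of the moment at which its call begins. There is no depth.
- arm.sign_off(): hands the job in; it is judged then, once.
Trained networks look in a picture, given as the dict that the camera call returned (one of the last four; its "shot" number tells which), for a name from the list of things; names that differ only in an ending like _2 or _b are one class to them, and where a whole thing is asked for, a point or a joint stands for the part that bears it (a point fixed in the world has none). Each returns a list of dicts, best first, with "conf" (0 to 1); they miss things now and then, are a little off and sometimes report something else, mostly with a low value. They report only what shows in the picture. A call takes as long as a camera call.
- arm.look_for(label, picture): "centre" ([column, row] as shares, 0 to 1, of the picture: columns of its width, rows of its height, amid what is visible of it).
- arm.trace(label, picture): "region" (420x560 bool, what is visible of it) and "centre" ([column, row] as shares, 0 to 1, of the picture: columns of its width, rows of its height, amid what is visible of it).
- arm.place_of(label, picture): "centre" ([column, row] as shares, 0 to 1, of the picture: columns of its width, rows of its height: a listed point, or the origin of a listed thing).
The state is a dict: "clock": time; "joints": joint angles; "dq": joint speeds; "joint_efforts": joint torques, N m; "position": TCP position; "ee_rot": TCP orientation; "force": force on the tool from outside, world axes, zero at the start; "ft_torque": the same for the moment, N m; "width": opening from 0.0 (shut) to 1.0 (fully open); "gripper_force": force on a finger pad.
Only numpy, scipy, OpenCV 4.12 (cv2) and the standard library are available. Lean on these libraries where they do the work, as an engineer would, in place of code of your own. Each camera call takes 0.05 s, during which the arm holds its last target. There are 200 camera calls.

## Task

Take the sprung tongs from their rest, reach down into the deep well of the white carrier, squeeze them shut round the head of the stub that carries the square chip and draw it out. Feel for the bore of the stage mount's eccentric bush, which lies a few millimetres off the mount's middle, and press the stub's pin in gently (never with more than 25 N) until its head lies fully home on the bush; then let go of it and stand the tongs back in their rest. Touch the stub with the tongs only, do not lean hard on the carrier (25 N at most), and leave the bare stub and the things lying around where they are.

Things in the scene. Friction and masses are not known exactly. Their poses are not given: they have to be found in the camera images.
- tongs: sprung parallel steel tongs, 126 mm tall, standing tips down in the rest. Origin: midway between the undersides of the two jaw tips, z up along the tongs, jaws close along y. Two flat legs slide straight towards each other on two cross tubes; each tip carries a vee, 14 mm wide in x and 5.4 mm high. At rest the tips measure 32 mm over their outsides in y. 70 g
- tongs_pads (a point): centre between the ribbed black finger pads, 95 mm above the tips. The pads are on the legs' outsides, 18 mm wide (x), 30 mm high, 35 mm apart outside to outside at rest. Squeezing them shuts the jaws 1:1 against springs, 4 N at rest, 9 N when shut. At 33 mm the tongs can be carried with open jaws; shut on a stub the pads are 26 mm apart, at the stops 24 mm.
- tongs_lips (a point): centre between the two jaw lips, 5.8 mm above the tips (underside of the lips, which are 2.6 mm high). At rest the gap between the lips is 20 mm in y, so they pass a stub's head; shut, each reaches 1.5 mm over the head's edge. Below the lips the vees centre and hold a 14 mm round head; a 40 N squeeze of the pads holds it; under load the tongs creep in the fingers.
- jaw_left (a joint): inward travel of the jaw on the tongs' +y side, m: 0 open (sprung), 0.0045 shut on a stub's head, 0.0055 stop
- jaw_right (a joint): the same for the jaw on the -y side
- rest: the tongs' rest, a grey block 44 (x) x 62 (y) x 64 mm on a 70 x 88 mm foot, fixed to the bench. Origin: centre of its underside, z up. In its top is a pocket, 21 mm (x) by 38 mm (y), in which the tongs stand, their y along the rest's y (either way round).
- rest_floor (a point): centre of the floor of the rest's pocket, 6 mm above the rest's underside; the tongs' tips stand on it. Axes as the rest's.
- carrier: white carrier block, 48 (x) x 154 (y) x 72 mm, with 3 mm metal end plates, fixed to the bench. Origin: centre of its underside, z up. Three wells open to the top at y = -46, 0 and +46 mm, each 24 mm (x) by 36 mm (y) and 50 mm deep. The two outer wells hold a stub each, which is which varies; the middle one is empty.
- mid_well_floor (a point): centre of the floor of the middle well, 22 mm above the carrier's underside; the other floors are as high. In the middle of each floor is a round recess, 15.7 mm wide and 2 mm deep, in which a stub's head lies 2 mm sunk with its pin in a hole below, so 5 mm of the head stand above the floor. Tongs let down to the floor have the head between their vees.
- stub: the stub to move: turned aluminium, round head 14 mm in diameter and 7 mm high with a dark 7 mm square chip on top (1 mm high); below it a pin 7 mm in diameter, 14 mm long, its last 1.2 mm tapered to 5.8 mm. Origin: centre of the head's underside, z up out of the chip. It lies upright in one of the outer wells. 12 to 21 g
- bare_stub: a second stub of the same size without a chip, in the other outer well; to be left alone. Origin: centre of the head's underside
- mount: stage mount: grey painted foot 88 x 88 mm, block 74 x 74 mm, 30 mm high, fixed to the bench. Origin: centre of its underside, z up. In its round window a steel disc 42 mm wide (an eccentric bush) stands 3 mm proud, with an 8 mm bore for the pin. From 6.5 mm down a sprung side plunger bears on the pin: pushing in takes 4 to 10 N and the pin then stays.
- mount_seat (a point): on the mount's centre line at the height of the bush's top, 33 mm above the mount's underside; axes as the mount's. A stub that is home has its origin at this height. The bore lies 3.5 mm from this line, in any direction: the eccentric bush is clamped as it was last turned. That is not measured but to be felt: a pin set down up to about 1 mm beside the bore slips in.
- loupe: black eye loupe, 37 mm wide, 34 mm high, standing behind the work; a bystander. Origin: centre of its underside
- spare_tube: clear plastic sample tube, 14 mm thick, 66 mm long, lying near the bench's front edge; a bystander. Origin: centre of its underside
- tweezers_b: steel tweezers, 131 mm long, lying near the bench's front edge; a bystander. Origin: underside, near the middle

How it is judged:
By the outcome, as a careful person would: the job done as asked, in the order asked, and still so for the second after the job is handed in, with the robot touching nothing.
It also fails if it takes over 54 s, if anything falls off the work surface, if the arm or the gripper's body presses on something with over 40 N, if the wrist force passes 120 N, or if a joint passes its speed limit or range.

## Working session

There is one attempt and no reset: what is moved stays moved. The work goes in short steps, Python scripts to look and compute and a tool call to move; the robot and the scene stay as the last step left them, time stands still between calls to the robot, and variables do not carry over. Pictures are saved under pics/ and viewed, at most 10 in all, crops included, and the job is handed in when it is done.

Besides the shell and the picture viewer there is one more tool, called after "Emit:" in YAML: its name, and indented under it one key for each argument. carry_out: Moves the arm, as the interface text tells. Its arguments: {"type":"object","properties":{"claw":{"type":"array","items":{"type":"number"}},"delta_pos":{"type":"array","items":{"type":"array","items":{"type":"number"}}},"angular":{"type":"array","items":{"type":"array","items":{"type":"number"}}},"force":{"type":"number"}},"required":["claw","delta_pos","angular"]}

```bash
mkdir -p pics; ls; cat > h.py <<'E'
import numpy as np, cv2
from cell import arm
def ray(p,c):
    u=np.array([c[0]*560,c[1]*420,1.]); d=p["T"][:3,:3]@np.linalg.solve(p["mtx"],u); return p["T"][:3,3],d/np.linalg.norm(d)
def atz(p,c,z):
    o,d=ray(p,c); return o+d*(z-o[2])/d[2]
def tri(rs):
    A=sum(np.eye(3)-np.outer(d,d) for o,d in rs); b=sum((np.eye(3)-np.outer(d,d))@o for o,d in rs); return np.linalg.solve(A,b)
def proj(p,X):
    c=np.linalg.inv(p["T"])@np.append(X,1); u=p["mtx"]@c[:3]; return u[:2]/u[2]
def save(p,n): cv2.imwrite("pics/"+n,p["frame"][:,:,::-1])
E
python3 - <<'E'
from h import *
np.set_printoptions(precision=4,suppress=True)
print(arm.observe())
P={n:arm.get_image(n) for n in("scene","top","wrist")}
Z=dict(tongs=0.006,tongs_pads=.101,tongs_lips=.0118,rest=0,rest_floor=.006,carrier=0,mid_well_floor=.022,stub=.022,bare_stub=.022,mount=0,mount_seat=.033,loupe=0,spare_tube=0,tweezers_b=0)
for k,z in Z.items():
    for n in("scene","top"):
        for r in arm.place_of(k,P[n])[:2]: print(k,n,round(r["conf"],2),np.array(r["centre"])*[560,420],atz(P[n],r["centre"],z))
for n,p in P.items(): print(n,p["T"])
im=np.hstack([cv2.resize(P["scene"]["frame"],(800,600))]);cv2.imwrite("pics/s.png",im[:,:,::-1])
cv2.imwrite("pics/t.png",cv2.resize(P["top"]["frame"],(800,600))[:,:,::-1])
E
```

```text
pics
{'clock': 0.0, 'joints': array([ 1.1974,  0.4352,  0.025 ,  1.5741, -0.0116,  1.134 , -0.0751]), 'dq': array([ 0.0003,  0.0012,  0.0004, -0.0006, -0.003 ,  0.0018,  0.0007]), 'joint_efforts': array([  0.0008, -66.7839,   0.9857, -31.4458,  -0.0603,   0.0429,
         0.0002]), 'position': array([ 0.167 , -0.6018,  0.226 ]), 'ee_rot': array([-3.1113, -0.4237,  0.0006]), 'force': array([0.3248, 0.6264, 0.3072]), 'ft_torque': array([ 0.0274, -0.0071, -0.0029]), 'gripper_force': 0.0, 'width': 0.9971089362288099}
tongs top 0.73 [268.576 205.716] [0.5376 0.0159 0.006 ]
tongs top 0.66 [226.184 273.798] [0.3549 0.1273 0.006 ]
tongs_pads scene 0.94 [271.712 199.08 ] [0.5416 0.0162 0.101 ]
tongs_pads top 0.57 [267.288 200.718] [0.541  0.0193 0.101 ]
tongs_lips scene 0.65 [334.6 176.4] [ 0.5245 -0.2166  0.0118]
tongs_lips top 0.52 [268.576 205.086] [0.5387 0.016  0.0118]
rest scene 0.56 [269.976 238.308] [ 0.5422  0.0268 -0.    ]
rest top 0.67 [224.896 270.606] [0.3632 0.1314 0.    ]
rest top 0.62 [268.128 207.102] [0.5344 0.0171 0.    ]
rest_floor scene 0.59 [272.888 232.218] [0.5438 0.01
[... 1094 characters left out ...]
91 0.    ]
spare_tube top 0.63 [225.512 268.8  ] [0.368  0.1298 0.    ]
spare_tube top 0.4 [270.48  202.104] [0.548  0.0109 0.    ]
tweezers_b scene 0.65 [368.088 233.814] [ 0.3754 -0.0963  0.    ]
tweezers_b top 0.48 [309.12  267.204] [ 0.3735 -0.0938  0.    ]
scene [[-0.8304 -0.3525  0.4315  0.0639]
 [-0.5568  0.5522 -0.6205  0.6792]
 [-0.0195 -0.7555 -0.6549  0.7958]
 [ 0.      0.      0.      1.    ]]
top [[ 0.0062 -0.9962  0.087   0.4041]
 [-0.9999 -0.0072 -0.0121  0.0167]
 [ 0.0127 -0.0869 -0.9961  1.3967]
 [ 0.      0.      0.      1.    ]]
wrist [[ 0.2678 -0.934  -0.2366  0.2319]
 [-0.9635 -0.2596 -0.0658 -0.5858]
 [-0.      0.2456 -0.9694  0.384 ]
 [ 0.      0.      0.      1.    ]]
```

View pics/s.png

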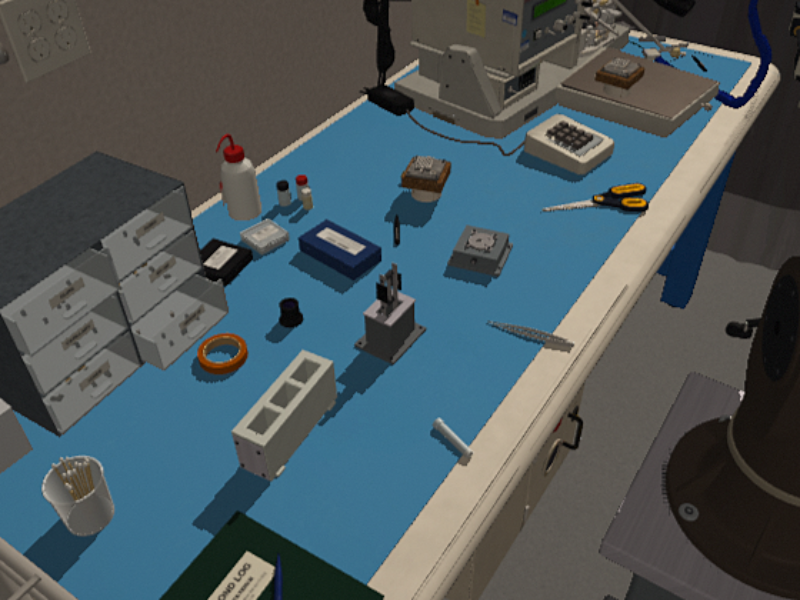

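View pics/t.png

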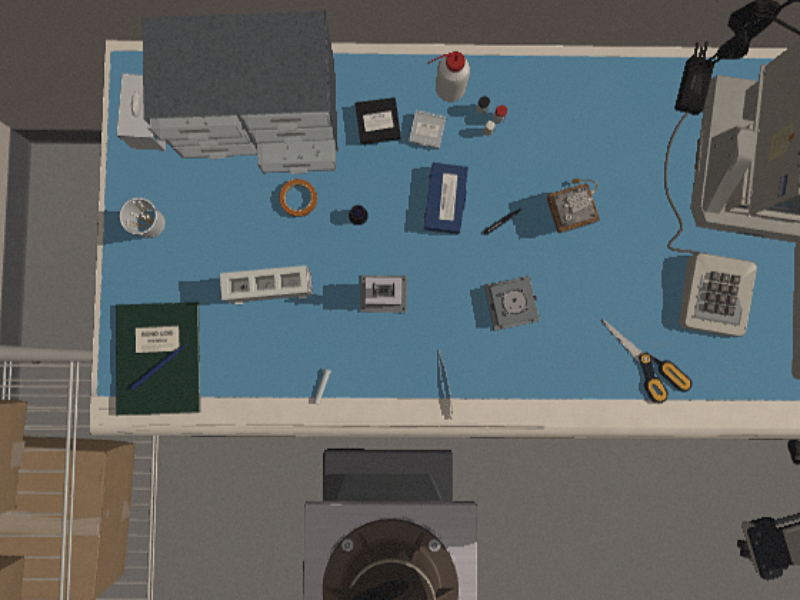

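The top view at 800×600 has the carrier at (265,283), the tongs in their rest at (383,290) and the mount at (512,302). In the scene view the tongs stand upright at (388,290). Next I move the wrist camera over the mount.

Emit:
carry_out:
  claw: [7,7,7,7,7,7,7,7,7,7,7,7,7,7,7,7,7,7,7,7]
  delta_pos:
    - [0,0,-3]
    - [0,0,-3]
    - [0,0,-3]
    - [1.8,-2.45,0]
    - [1.8,-2.45,0]
    - [1.8,-2.45,0]
    - [1.8,-2.45,0]
    - [1.8,-2.45,0]
    - [1.8,-2.45,0]
    - [1.8,-2.45,0]
    - [1.8,-2.45,0]
    - [1.8,-2.45,0]
    - [1.8,-2.45,0]
    - [1.8,-2.45,0]
    - [1.8,-2.45,0]
    - [1.8,-2.45,0]
    - [1.8,-2.45,0]
    - [1.8,-2.45,0]
    - [0,0,0]
    - [0,0,0]
  angular:
    - [0,0,0.09]
    - [0,0,0.09]
    - [0,0,0.09]
    - [0,0,0]
    - [0,0,0]
    - [0,0,0]
    - [0,0,0]
    - [0,0,0]
    - [0,0,0]
    - [0,0,0]
    - [0,0,0]
    - [0,0,0]
    - [0,0,0]
    - [0,0,0]
    - [0,0,0]
    - [0,0,0]
    - [0,0,0]
    - [0,0,0]
    - [0,0,0]
    - [0,0,0]

```text
clock: 3.55
position: [0.4371, -0.2342, 0.3167]
ee_rot: [3.141, 0.004, -0.0]
force: [0.1, -1.4, -0.7]
width: 0.761
gripper_force: 0.0
```

```bash
cat > m.py <<'E'
from h import *
import sys
np.set_printoptions(precision=4,suppress=True)
def look(Z,cams=("wrist","scene","top"),n=None):
    P={c:arm.get_image(c) for c in cams}
    for k,z in Z.items():
        for c,p in P.items():
            for r in arm.place_of(k,p)[:2]:
                if r["conf"]>.3: print(k,c,round(r["conf"],2),np.array(r["centre"])*[560,420],atz(p,r["centre"],z))
    if n: cv2.imwrite("pics/"+n,cv2.resize(P["wrist"]["frame"],(800,600))[:,:,::-1])
    return P
E
python3 - <<'E'
from m import *
look(dict(mount=0,mount_seat=.033),n="w1.png")
E
```

```text
mount wrist 0.61 [276.192 104.118] [ 0.528  -0.2308  0.    ]
mount wrist 0.4 [88.928 97.692] [0.5356 0.0208 0.    ]
mount scene 0.68 [333.2 178.5] [ 0.5303 -0.2212  0.    ]
mount top 0.83 [360.528 211.806] [ 0.5234 -0.2331  0.    ]
mount top 0.42 [264.376 205.002] [0.54   0.0273 0.    ]
mount_seat wrist 0.79 [271.6   106.302] [ 0.5237 -0.2253  0.033 ]
mount_seat scene 0.71 [338.408 170.688] [ 0.5152 -0.2158  0.033 ]
mount_seat top 0.71 [360.304 212.184] [ 0.5196 -0.2266  0.033 ]
```

View pics/w1.png

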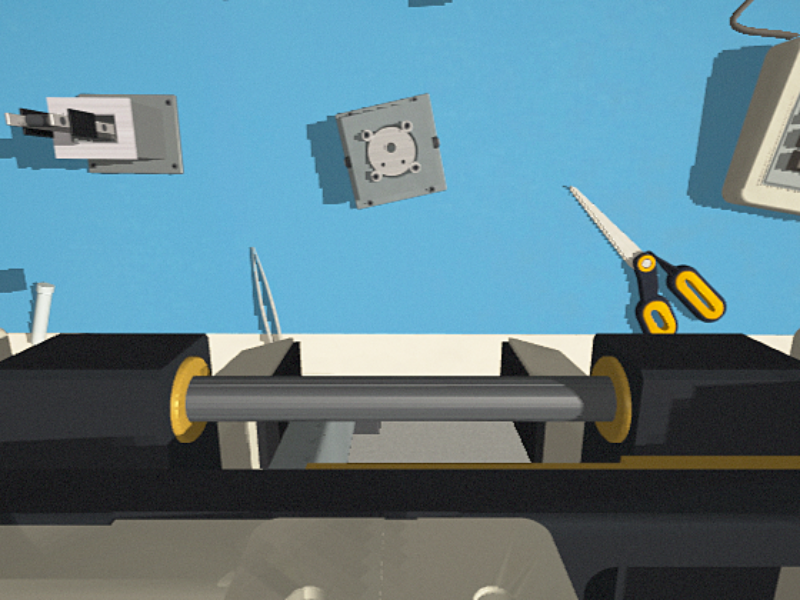

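The wrist view shows the mount turned about 15°, with its disc near (391,150) and the bore near (391,148) in the 800 px frame. I go lower for a better look.

Emit:
carry_out:
  claw: [7,7,7,7,7,7,7]
  delta_pos:
    - [0,0,3.5]
    - [0,0,3.5]
    - [0,0,3.5]
    - [0,0,3.5]
    - [0,0,3.5]
    - [0,0,3]
    - [0,0,0]
  angular:
    - [0,0,0]
    - [0,0,0]
    - [0,0,0]
    - [0,0,0]
    - [0,0,0]
    - [0,0,0]
    - [0,0,0]

```text
clock: 4.7
position: [0.4344, -0.2337, 0.1085]
ee_rot: [-3.139, -0.001, 0.01]
force: [-0.6, 0.9, -0.2]
width: 0.76
gripper_force: 0.0
```

```bash
python3 - <<'E'
from m import *
print(arm.observe()["position"])
P=look(dict(mount=0,mount_seat=.033),cams=("wrist",))
p=P["wrist"]; np.savez("mount.npz",**{k:p[k] for k in("frame","mtx","T")})
c=proj(p,[.523,-.227,.033]); print(c)
x,y=int(c[0]),int(c[1]); x0,y0=max(x-75,0),max(y-56,0); print(x0,y0)
cv2.imwrite("pics/mc.png",cv2.resize(p["frame"][y0:y0+112,x0:x0+150],(750,560),interpolation=cv2.INTER_CUBIC)[:,:,::-1])
E
```

```text
[ 0.4344 -0.2337  0.1085]
mount wrist 0.87 [270.872  86.982] [ 0.5265 -0.228   0.    ]
mount_seat wrist 0.64 [271.88  86.52] [ 0.5238 -0.2296  0.033 ]
[267.9069  87.8573]
192 31
```

View pics/mc.png

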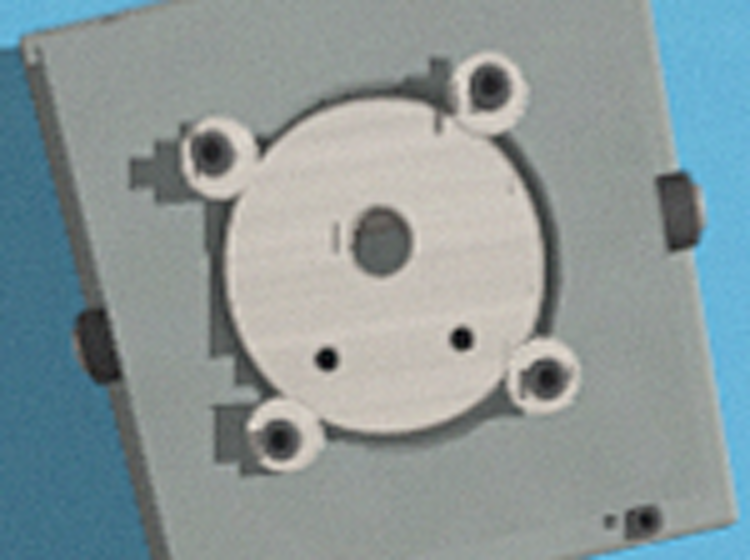

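The disc spans 228–545 × 97–435 in the crop and the bore is at (382,242), so the bore is off-centre mainly towards image top (+x). Now the tongs.

Emit:
carry_out:
  claw: [7,7,7,7,7,7,7,7,7,7,7]
  delta_pos:
    - [0,-2,-3.5]
    - [0,-3,-3]
    - [0,-3,-2.5]
    - [0,-3,-2]
    - [0,-3,-1]
    - [0,-3,0]
    - [0,-3,0]
    - [0,-3,0]
    - [0,-2.2,0]
    - [0,0,0]
    - [0,0,0]
  angular:
    - [0,0,0]
    - [0,0,0]
    - [0,0,0]
    - [0,0,0]
    - [0,0,0]
    - [0,0,0]
    - [0,0,0]
    - [0,0,0]
    - [0,0,0]
    - [0,0,0]
    - [0,0,0]

```text
clock: 5.95
position: [0.4373, 0.0175, 0.2333]
ee_rot: [3.141, 0.003, 0.004]
force: [1.0, -0.7, 0.1]
width: 0.763
gripper_force: 0.0
```

```bash
python3 - <<'E'
from m import *
q=np.load("mount.npz")
d=atz(q,[269.3/560,84.2/420],.033);b=atz(q,[268.4/560,79.4/420],.033);print("disc",d,"bore",b,b-d)
print(arm.observe()["position"])
P=look(dict(tongs_pads=.101,rest_floor=.006,rest=0),n="w2.png")
rs=[]
for c,p in P.items():
    r=arm.place_of("tongs_pads",p)
    if r: rs.append(ray(p,r[0]["centre"]))
print(tri(rs))
p=P["wrist"]; np.savez("tongs.npz",**{k:p[k] for k in("frame","mtx","T")})
c=proj(p,[.541,.017,.101]); print(c)
x,y=int(c[0]),int(c[1]); x0,y0=max(x-80,0),max(y-60,0); print(x0,y0)
cv2.imwrite("pics/tc.png",cv2.resize(p["frame"][y0:y0+120,x0:x0+160],(800,600),interpolation=cv2.INTER_CUBIC)[:,:,::-1])
E
```

```text
disc [ 0.5253 -0.2279  0.033 ] bore [ 0.5282 -0.2274  0.033 ] [0.003  0.0006 0.    ]
[0.4373 0.0175 0.2333]
tongs_pads wrist 0.73 [278.824  78.288] [0.5396 0.017  0.101 ]
tongs_pads scene 0.6 [272.384 198.408] [0.5416 0.0138 0.101 ]
tongs_pads top 0.5 [269.192 201.81 ] [0.5383 0.0145 0.101 ]
rest_floor wrist 0.83 [280.896  88.998] [0.5403 0.0149 0.006 ]
rest_floor wrist 0.49 [282.184  90.09 ] [0.5391 0.0135 0.006 ]
rest_floor scene 0.56 [271.992 237.804] [0.5359 0.0282 0.006 ]
rest_floor scene 0.55 [206.024 304.794] [0.539  0.2395 0.006 ]
rest_floor top 0.76 [266.112 207.018] [0.534  0.0225 0.006 ]
rest wrist 0.94 [279.496  89.418] [0.5404 0.0165 0.    ]
rest scene 0.77 [271.6   239.988] [0.5365 0.0291 0.    ]
rest top 0.73 [269.304 206.808] [0.5352 0.0139 0.    ]
[0.539  0.016  0.1037]
[278.8423  76.4158]
198 16
```

View pics/tc.png

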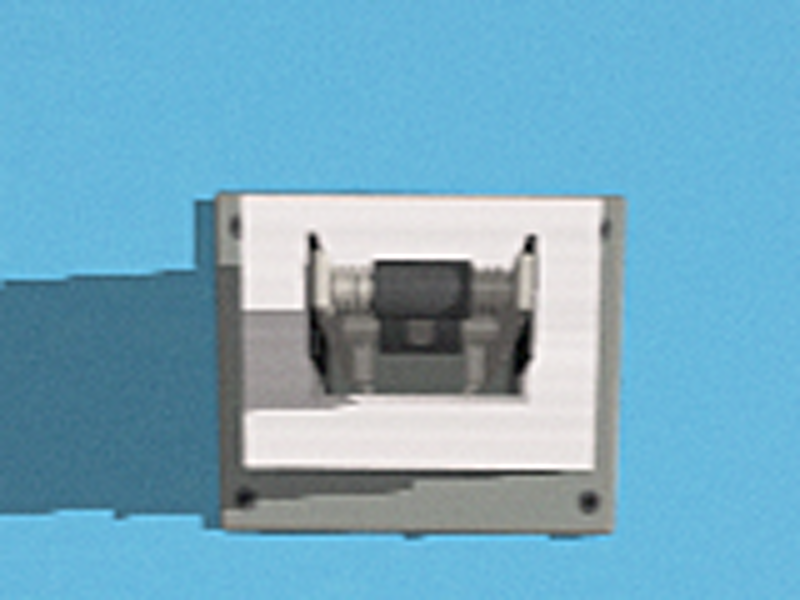

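The tongs stand in their pocket with jaws along world y (rest yaw ≈ -0.5°); the rest's top face is about (243–600, 197–468) in the crop. I fix the numbers.

```bash
python3 - <<'E'
from m import *
q=np.load("tongs.npz")
f=lambda u,v,z:atz(q,[(198+u/5)/560,(16+v/5)/420],z)
for z in(.064,.07):
    c=[f(*a,z) for a in((244,468),(595,470),(602,198),(243,196))]; print(z,np.mean(c,0),c[0]-c[1],c[3]-c[0])
c=[f(*a,.0) for a in((218,193),(625,197),(612,533),(224,530))]; print(np.mean(c,0),c[0]-c[1],c[0]-c[3])
print("legs",f(318,270,.13),f(527,270,.13))
print("pocket",f(330,394,.064),f(522,396,.064))
E
```

```text
0.064 [0.5399 0.014  0.064 ] [0.0002 0.0657 0.    ] [ 0.0471 -0.0009  0.    ]
0.07 [0.5393 0.014  0.07  ] [0.0002 0.0645 0.    ] [ 0.0463 -0.0008  0.    ]
[0.5404 0.0137 0.    ] [0.0006 0.0877 0.    ] [ 0.0704 -0.0005  0.    ]
legs [0.5417 0.0295 0.13  ] [ 0.5417 -0.0009  0.13  ]
pocket [0.5297 0.0308 0.064 ] [ 0.5294 -0.0048  0.064 ]
```

Emit:
carry_out:
  claw: [7,7,7,7,7,7,7,7]
  delta_pos:
    - [3.4,0.1,0]
    - [3.4,0.1,0]
    - [3.4,0.1,0]
    - [0,0,2.5]
    - [0,0,2.8]
    - [0,0,3]
    - [0,0,0]
    - [0,0,0]
  angular:
    - [0,0,0]
    - [0,0,0]
    - [0,0,0]
    - [0,0,0]
    - [0,0,0]
    - [0,0,0]
    - [0,0,0]
    - [0,0,0]

```text
clock: 7.5
position: [0.5387, 0.0146, 0.149]
ee_rot: [-3.142, -0.001, 0.001]
force: [-0.0, 0.6, 1.2]
width: 0.757
gripper_force: 0.0
```

```bash
python3 - <<'E'
from m import *
o=arm.observe();print(o["position"],o["ee_rot"],o["force"])
E
```

```text
[0.5387 0.0146 0.149 ] [-3.1415 -0.0014  0.0014] [-0.0098  0.6499  1.2205]
```

Emit:
carry_out:
  claw: [7,7,7,7,7,5,4,3.5,3.3,3.3,3.3,3.3,3.3]
  delta_pos:
    - [0.05,0,2]
    - [0.05,0,2]
    - [0,0,2]
    - [0,0,0.7]
    - [0,0,0]
    - [0,0,0]
    - [0,0,0]
    - [0,0,0]
    - [0,0,0]
    - [0,0,0]
    - [0,0,0]
    - [0,0,0]
    - [0,0,0]
  angular:
    - [0,0,0]
    - [0,0,0]
    - [0,0,0]
    - [0,0,0]
    - [0,0,0]
    - [0,0,0]
    - [0,0,0]
    - [0,0,0]
    - [0,0,0]
    - [0,0,0]
    - [0,0,0]
    - [0,0,0]
    - [0,0,0]
  force: 40

```text
clock: 8.8
position: [0.5398, 0.0146, 0.0817]
ee_rot: [-3.142, -0.001, -0.0]
force: [-0.2, -0.3, 0.8]
width: 0.362
gripper_force: 4.8
```

Emit:
carry_out:
  claw: [3.3,3.3,3.3,3.3,3.3,3.3,3.3,3.3,3.3,3.3,3.3,3.3,3.3,3.3,3.3,3.3,3.3]
  delta_pos:
    - [0,0,-1]
    - [0,0,-1.5]
    - [0,0,-2]
    - [0,0,-2.5]
    - [0,0,-2.5]
    - [0,0,-2.5]
    - [-1,0,-2.5]
    - [-1,-3,-2.5]
    - [-1,-3,0]
    - [-1,-3,0]
    - [-1,-3,0]
    - [-1,-3,0]
    - [-1,-3,0]
    - [-1,-3,0]
    - [-1,-1.2,0]
    - [0,0,0]
    - [0,0,0]
  angular:
    - [0,0,0]
    - [0,0,0]
    - [0,0,0]
    - [0,0,0]
    - [0,0,0]
    - [0,0,0]
    - [0,0,0]
    - [0,0,0]
    - [0,0,0]
    - [0,0,0]
    - [0,0,0]
    - [0,0,0]
    - [0,0,0]
    - [0,0,0]
    - [0,0,0]
    - [0,0,0]
    - [0,0,0]

```text
clock: 10.5
position: [0.4497, 0.2359, 0.2521]
ee_rot: [3.141, 0.002, 0.001]
force: [0.7, -0.5, -1.3]
width: 0.358
gripper_force: 4.8
```

```bash
python3 - <<'E'
from m import *
print(arm.observe()["position"])
P=look(dict(stub=.022,bare_stub=.022,mid_well_floor=.022,carrier=0,tongs_pads=.25),cams=("wrist",),n="w3.png")
p=P["wrist"]; np.savez("car.npz",**{k:p[k] for k in("frame","mtx","T")})
E
```

```text
[0.4497 0.2359 0.2521]
stub wrist 0.48 [246.512  93.786] [0.5473 0.2709 0.022 ]
bare_stub wrist 0.7 [325.528  86.1  ] [0.5554 0.1846 0.022 ]
mid_well_floor wrist 0.78 [281.008  90.384] [0.5509 0.2331 0.022 ]
carrier wrist 0.82 [285.992  88.116] [0.5553 0.2273 0.    ]
```

View pics/w3.png

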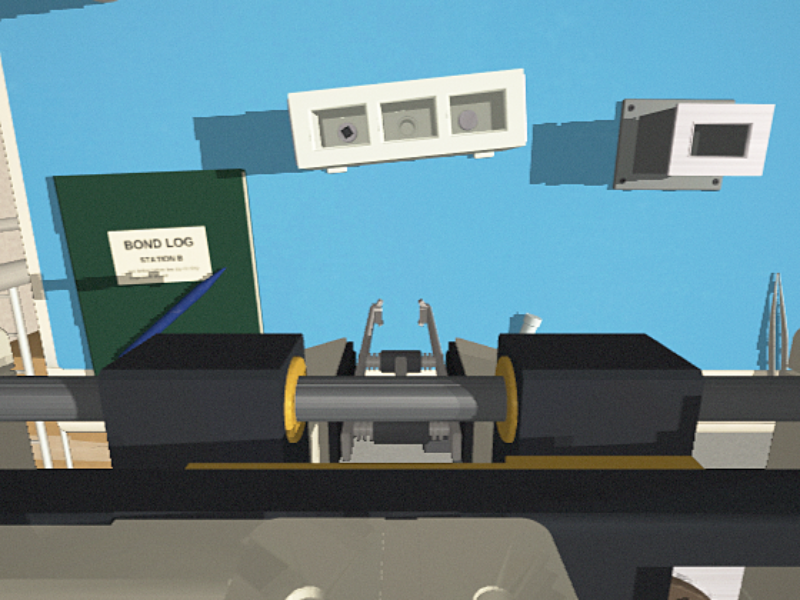

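The square chip lies in the left (+y) well at (347,131), the empty recess is at (407,126) and the bare stub at (468,119). The tongs' tips are at (377,303) and (422,303). I refine these numerically and look at an enlarged crop.

```bash
python3 - <<'E'
from m import *
p=np.load("car.npz")
f=lambda u,v,z:atz(p,[u/800,v/600],z)
a,b,c=f(347,131,.028),f(407,126,.022),f(468,119,.027)
print(a,b,c,np.linalg.norm(a-b),np.linalg.norm(c-b),"yaw",np.arctan2(-(a-c)[0],(a-c)[1]))
print("tips",f(377,303,.157),f(422,303,.157))
x0,y0=195,40
cv2.imwrite("pics/cc.png",cv2.resize(p["frame"][y0:y0+90,x0:x0+180],(800,400),interpolation=cv2.INTER_CUBIC)[:,:,::-1])
E
```

```text
[0.5489 0.2742 0.028 ] [0.5531 0.2289 0.022 ] [0.5577 0.1831 0.027 ] 0.04591961986678129 0.04628750677089508 yaw 0.09625563924580482
tips [0.4491 0.2469 0.157 ] [0.4492 0.2223 0.157 ]
```

View pics/cc.png

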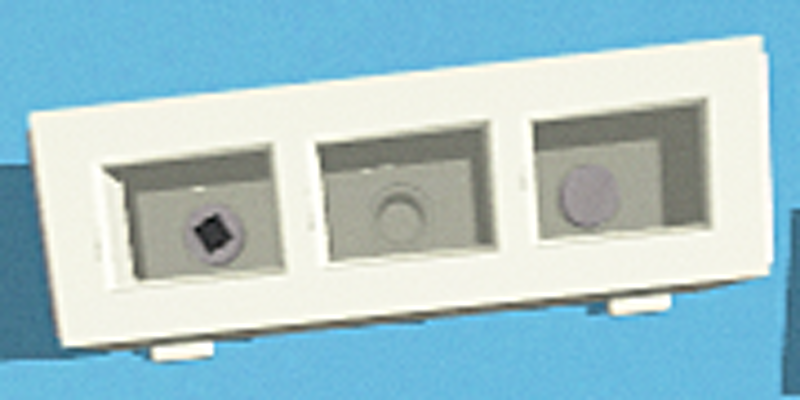

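Crop: the stub's head is at (215,234), the recess at (400,213) and the bare stub at (590,195). I check the tongs' tips for camera bias.

```bash
python3 - <<'E'
from m import *
p=np.load("car.npz")
print(p["mtx"],proj(p,[.4497,.2359,.157]),proj(p,[.4497,.2359,.2521]))
f=lambda u,v,z:atz(p,[u/800,v/600],z)
print(f(347.7,132.4,.027),f(407.1,125.6,.022),f(468.2,119.8,.027))
x0,y0=235,195
cv2.imwrite("pics/tip.png",cv2.resize(p["frame"][y0:y0+70,x0:x0+90],(720,560),interpolation=cv2.INTER_CUBIC)[:,:,::-1])
E
```

```text
[[336.4219   0.     280.1379]
 [  0.     336.4219 207.4116]
 [  0.       0.       1.    ]] [277.976  211.4264] [277.1821 259.7718]
[0.548  0.2738 0.027 ] [0.5534 0.2288 0.022 ] [0.5572 0.1829 0.027 ]
```

View pics/tip.png

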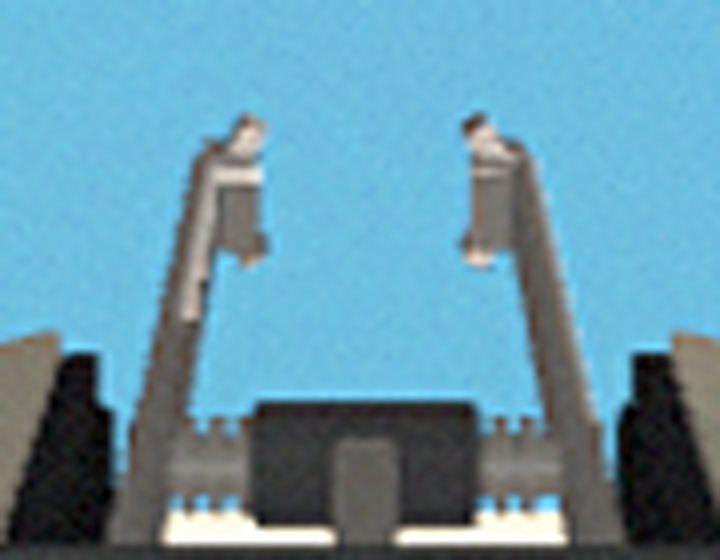

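The tips sit centred about crop column 364, i.e. px 280.5, where 278.0 is expected. So the wrist camera reads y about 2 mm low, and the stub is near y ≈ 0.276. Going above the well.

Emit:
carry_out:
  claw: [3.3,3.3,3.3,3.3,3.3,3.3,3.3,3.3,3.3,3.3]
  delta_pos:
    - [2,-0.8,0]
    - [2.7,-1.1,0]
    - [2.7,-1.1,0]
    - [2.6,-1,0]
    - [0,0,1.5]
    - [0,0,2.5]
    - [0,0,2.5]
    - [0,0,2]
    - [0,0,0]
    - [0,0,0]
  angular:
    - [0,0,0]
    - [0,0,0]
    - [0,0,0]
    - [0,0,0]
    - [0,0,-0.1]
    - [0,0,0]
    - [0,0,0]
    - [0,0,0]
    - [0,0,0]
    - [0,0,0]

```text
clock: 11.8
position: [0.5498, 0.2763, 0.167]
ee_rot: [3.137, 0.157, -0.001]
force: [-0.1, 0.3, -0.0]
width: 0.361
gripper_force: 4.8
```

```bash
python3 - <<'E'
from m import *
print(arm.observe()["position"],arm.observe()["ee_rot"])
P=[arm.get_image(c) for c in("scene","top","wrist")]
a=[p["frame"][:,:,::-1] for p in P]
t=[]
for p,c in zip(P,([.55,.276,.09],)*3):
    x,y=proj(p,c); x=int(np.clip(x-50,0,460));y=int(np.clip(y-60,0,320)); t.append(cv2.resize(p["frame"][y:y+100,x:x+100,::-1],(400,400),interpolation=cv2.INTER_CUBIC))
    print(x,y)
cv2.imwrite("pics/ab.png",np.hstack(t[:2]))
E
```

```text
[0.5498 0.2763 0.167 ] [ 3.1375  0.1574 -0.0006]
132 225
115 136
228 157
```

View pics/ab.png

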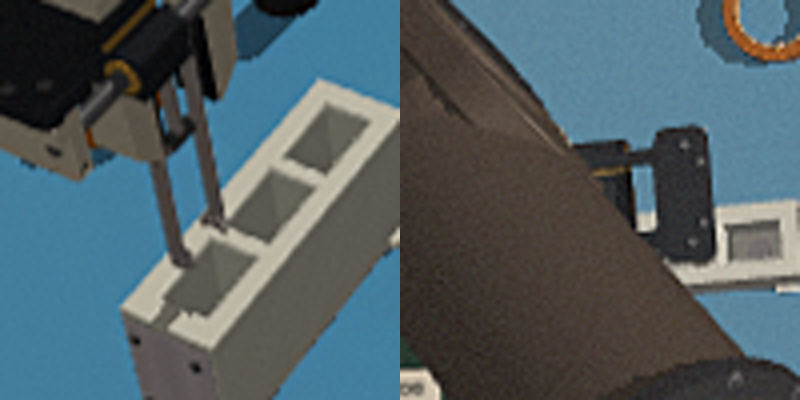

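```bash
python3 - <<'E'
from m import *
p=arm.get_image("scene")
f=lambda u,v,z:atz(p,[(132+u/4)/560,(225+v/4)/420],z)
print("tips",f(185,264,.0913),f(222,228,.0913),f(203.5,246,.0913))
for q in((165,293),(213,236),(258,258),(208,314)):print(f(*q,.072))
# predicted well opening of carrier at assumed pose
c=np.array([.548,.2763]);R=np.array([[np.cos(.1),-np.sin(.1)],[np.sin(.1),np.cos(.1)]])
for s in((-12,18),(12,18),(12,-18),(-12,-18)):
    X=np.append(c+R@(np.array(s)/1000),.072); print(((proj(p,X)-[132,225])*4).round(1))
E
```

```text
tips [0.5461 0.29   0.0913] [0.5461 0.2663 0.0913] [0.5461 0.2782 0.0913]
[0.5557 0.2961 0.072 ]
[0.5596 0.2606 0.072 ]
[0.5347 0.2594 0.072 ]
[0.5326 0.2946 0.072 ]
[207.4 309.9]
[161.8 289.6]
[210.9 232.4]
[255.9 251.7]
```

Seen by the same camera, the tips and the well's opening agree within 1 mm. Descending.

Emit:
carry_out:
  claw: [3.3,3.3,3.3,3.3,3.3,3.3]
  delta_pos:
    - [0,0,1.5]
    - [0,0,1.5]
    - [0,0,1.5]
    - [0,0,1.4]
    - [0,0,0.3]
    - [0,0,0]
  angular:
    - [0,0,0]
    - [0,0,0]
    - [0,0,0]
    - [0,0,0]
    - [0,0,0]
    - [0,0,0]

```text
clock: 12.6
position: [0.5491, 0.2763, 0.1037]
ee_rot: [3.137, 0.158, -0.003]
force: [-0.1, 0.2, -0.7]
width: 0.357
gripper_force: 4.8
```

Emit:
carry_out:
  claw: [3.3,3.3,3.3,3.3]
  delta_pos:
    - [0,0,0.2]
    - [0,0,0.2]
    - [0,0,0.1]
    - [0,0,0]
  angular:
    - [0,0,0]
    - [0,0,0]
    - [0,0,0]
    - [0,0,0]

```text
clock: 13.0
position: [0.5496, 0.2765, 0.0998]
ee_rot: [-3.138, -0.158, -0.0]
force: [0.3, 0.9, -0.3]
width: 0.36
gripper_force: 4.8
```

Emit:
carry_out:
  claw: [3.3,3.3,3.3,3.3]
  delta_pos:
    - [0,0,0.1]
    - [0,0,0.05]
    - [0,0,0.05]
    - [0,0,0]
  angular:
    - [0,0,0]
    - [0,0,0]
    - [0,0,0]
    - [0,0,0]

```text
clock: 13.4
position: [0.5496, 0.2766, 0.0979]
ee_rot: [-3.138, -0.158, -0.0]
force: [0.6, 0.6, 0.4]
width: 0.361
gripper_force: 4.9
```

Near the floor, no contact load. Squeeze.

Emit:
carry_out:
  claw: [3,2.8,2.6,2.4,2.2,2.2,2.2,2.2]
  delta_pos:
    - [0,0,0]
    - [0,0,0]
    - [0,0,0]
    - [0,0,0]
    - [0,0,0]
    - [0,0,0]
    - [0,0,0]
    - [0,0,0]
  angular:
    - [0,0,0]
    - [0,0,0]
    - [0,0,0]
    - [0,0,0]
    - [0,0,0]
    - [0,0,0]
    - [0,0,0]
    - [0,0,0]
  force: 40

```text
clock: 14.2
position: [0.5497, 0.2766, 0.0979]
ee_rot: [-3.137, -0.158, -0.001]
force: [1.0, -0.7, 3.3]
width: 0.245
gripper_force: 39.7
```

```bash
python3 - <<'E'
from m import *
o=arm.observe();print({k:o[k] for k in("position","ee_rot","force","ft_torque","width")})
E
```

```text
{'position': array([0.5497, 0.2766, 0.0979]), 'ee_rot': array([-3.1375, -0.1581, -0.0006]), 'force': array([ 0.9799, -0.7145,  3.2527]), 'ft_torque': array([-0.1228, -0.043 , -0.0139]), 'width': 0.24488806002319613}
```

Emit:
carry_out:
  claw: [2.2,2.2,2.2,2.2,2.2,2.2,2.2,2.2]
  delta_pos:
    - [0,0,-0.5]
    - [0,0,-1]
    - [0,0,-1.5]
    - [0,0,-2]
    - [0,0,-2]
    - [0,0,-2]
    - [0,0,-1]
    - [0,0,0]
  angular:
    - [0,0,0]
    - [0,0,0]
    - [0,0,0]
    - [0,0,0]
    - [0,0,0]
    - [0,0,0]
    - [0,0,0]
    - [0,0,0]

```text
clock: 15.0
position: [0.5503, 0.2772, 0.1999]
ee_rot: [-3.136, -0.158, -0.005]
force: [-0.8, 0.6, -0.3]
width: 0.244
gripper_force: 39.3
```

```bash
python3 - <<'E'
from m import *
o=arm.observe();print({k:o[k] for k in("position","force","width")})
P=[arm.get_image(c) for c in("scene","wrist")]
for p in P: print(arm.look_for("stub",p)[:2])
p=P[0];t=[]
for p in P:
    x,y=proj(p,[.55,.276,.12]); x=int(np.clip(x-40,0,480));y=int(np.clip(y-40,0,340));print(x,y)
    t.append(cv2.resize(p["frame"][y:y+80,x:x+80,::-1],(400,400),interpolation=cv2.INTER_CUBIC))
cv2.imwrite("pics/lift.png",np.hstack(t))
E
```

```text
{'position': array([0.5503, 0.2772, 0.1999]), 'force': array([-0.7543,  0.6226, -0.3278]), 'width': 0.24382194420412645}
[]
[{'centre': [0.5025, 0.5224], 'conf': 0.51}]
139 233
238 176
```

View pics/lift.png

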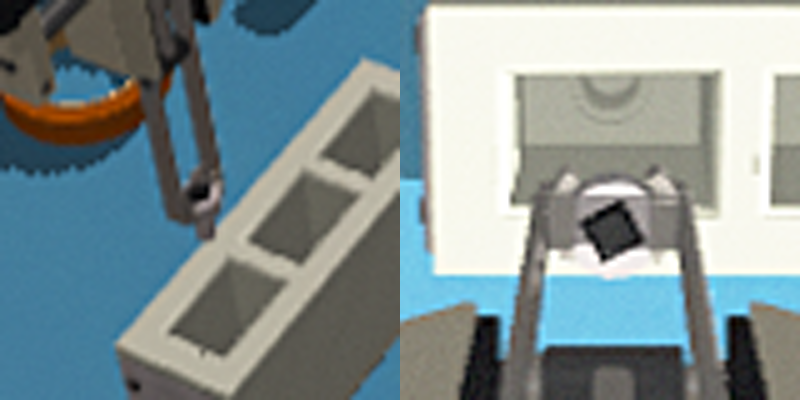

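The stub is held: chip at (212,230) of the right crop, pin pointing down, well empty. Next I image the mount from the same relative pose as the stub, so the camera bias cancels.

Emit:
carry_out:
  claw: [2.2,2.2,2.2,2.2,2.2,2.2,2.2,2.2,2.2,2.2,2.2,2.2,2.2,2.2,2.2,2.2,2.2,2.2,2.2,2.2]
  delta_pos:
    - [0,0,-1.7]
    - [0,0,-1.8]
    - [-0.5,2,-1.7]
    - [-0.7,3,0]
    - [-0.7,3.5,0]
    - [-0.7,3.5,0]
    - [-0.7,3.5,0]
    - [-0.7,3.5,0]
    - [-0.7,3.5,0]
    - [-0.7,3.5,0]
    - [-0.7,3.5,0]
    - [-0.7,3.5,0]
    - [-0.7,3.5,0]
    - [-0.7,3.5,0]
    - [-0.7,3.5,0]
    - [-0.7,3.5,0]
    - [-0.8,3,0]
    - [-0.8,2.5,0]
    - [-0.8,1.7,0]
    - [0,0,0]
  angular:
    - [0,0,0.1]
    - [0,0,0]
    - [0,0,0]
    - [0,0,0]
    - [0,0,0]
    - [0,0,0]
    - [0,0,0]
    - [0,0,0]
    - [0,0,0]
    - [0,0,0]
    - [0,0,0]
    - [0,0,0]
    - [0,0,0]
    - [0,0,0]
    - [0,0,0]
    - [0,0,0]
    - [0,0,0]
    - [0,0,0]
    - [0,0,0]
    - [0,0,0]

```text
clock: 17.2
position: [0.4279, -0.2683, 0.2487]
ee_rot: [3.141, -0.006, -0.004]
force: [-0.4, -0.2, -0.8]
width: 0.245
gripper_force: 39.3
```

Emit:
carry_out:
  claw: [2.2,2.2]
  delta_pos:
    - [0,0,0]
    - [0,0,0]
  angular:
    - [0,0,0]
    - [0,0,0]

```text
clock: 17.4
position: [0.4303, -0.2644, 0.2494]
ee_rot: [-3.141, -0.003, 0.001]
force: [0.1, 0.2, -1.0]
width: 0.241
gripper_force: 39.3
```

```bash
python3 - <<'E'
from m import *
o=arm.observe();print({k:o[k] for k in("position","ee_rot","force","width")})
p=arm.get_image("wrist"); np.savez("m2.npz",**{k:p[k] for k in("frame","mtx","T")})
c=proj(p,[.5282,-.2274,.033]); print(c)
g=cv2.cvtColor(p["frame"],cv2.COLOR_RGB2GRAY)
x0,y0=int(c[0])-35,int(c[1])-30
big=cv2.resize(g[y0:y0+60,x0:x0+70],None,fx=8,fy=8,interpolation=cv2.INTER_CUBIC)
big=cv2.GaussianBlur(big,(0,0),4)
# disc: bright; bore: dark near centre
for th in (150,165,180):
    m=(big>th).astype(np.uint8)
    n,l,s,ce=cv2.connectedComponentsWithStats(m); 
    for i in range(1,n):
        if s[i,4]>20000: print(th,"bright",s[i],ce[i]/8+[x0,y0])
    n,l,s,ce=cv2.connectedComponentsWithStats(1-m)
    for i in range(1,n):
        if 300<s[i,4]<8000:
            q=ce[i]/8+[x0,y0]-.5*(1-1/8); print(th,"dark",s[i,2:],q,atz(p,q/[560,420],.033))
q=np.load("car.npz");print("car stub px",proj(q,[.548,.2738,.027]))
E
```

```text
{'position': array([ 0.4303, -0.2644,  0.2494]), 'ee_rot': array([-3.1408, -0.0035,  0.0006]), 'force': array([ 0.1065,  0.1906, -0.9927]), 'width': 0.24136276829272596}
[243.7918  92.1391]
150 bright [     0      0    560    480 226896] [244.6766  90.7358]
150 dark [ 42  26 742] [210.1407  64.5578] [ 0.5552 -0.1932  0.033 ]
150 dark [ 194   97 4634] [243.1088  74.6491] [ 0.5455 -0.2271  0.033 ]
150 dark [  36   42 1207] [256.2282  73.7624] [ 0.5464 -0.2408  0.033 ]
150 dark [  76  200 3921] [263.1572  90.5614] [ 0.5298 -0.2479  0.033 ]
150 dark [  39   42 1327] [222.5381  81.6382] [ 0.5386 -0.2054  0.033 ]
150 dark [  53   68 2865] [243.5625  92.1404] [ 0.5282 -0.2272  0.033 ]
150 dark [  63  226 7878] [210.1803 111.2797] [ 0.5087 -0.191   0.033 ]
150 dark [ 23  25 474] [253.6846 104.0224] [ 0.5162 -0.2376  0.033 ]
150 dark [ 26  27 507] [237.011  106.5413] [ 0.5136 -0.2198  0.033 ]
150 dark [  45   39 1300] [263.6742 109.0344] [ 0.5111 -0.2482  0.033 ]
150 dark [ 200   64 3944] [249.4322 115.1716] [ 0.5048 -0.2329  0.033 ]
165 bright [     0      0    560    480 217972] [245.0978  
[... 399 characters left out ...]
18 104.0338] [ 0.5162 -0.2377  0.033 ]
165 dark [ 28  29 604] [237.0186 106.5387] [ 0.5136 -0.2198  0.033 ]
165 dark [  49   41 1489] [263.6558 109.0469] [ 0.5111 -0.2482  0.033 ]
165 dark [ 205   70 5019] [249.3128 115.3391] [ 0.5046 -0.2328  0.033 ]
180 bright [   94    57   398   417 85959] [244.818   95.5794]
180 dark [  43   47 1569] [256.2503  73.7902] [ 0.5464 -0.2408  0.033 ]
180 dark [  60   74 3504] [243.5457  92.1237] [ 0.5282 -0.2271  0.033 ]
180 dark [ 29  29 662] [253.6839 104.0419] [ 0.5162 -0.2376  0.033 ]
180 dark [ 31  32 727] [237.0276 106.5501] [ 0.5136 -0.2198  0.033 ]
180 dark [  53   44 1695] [263.6459 109.0635] [ 0.5111 -0.2482  0.033 ]
car stub px [243.4123  92.6827]
```

```bash
python3 - <<'E'
from m import *
p=np.load("m2.npz"); g=cv2.cvtColor(p["frame"],cv2.COLOR_RGB2GRAY)
x0,y0=265,205
big=cv2.GaussianBlur(cv2.resize(g[y0:y0+36,x0:x0+32],None,fx=8,fy=8,interpolation=cv2.INTER_CUBIC),(0,0),3)
for th in(60,80,100):
    n,l,s,ce=cv2.connectedComponentsWithStats((big<th).astype(np.uint8))
    for i in range(1,n):
        if s[i,4]>800:
            q=ce[i]/8+[x0,y0]-.44; print(th,s[i],q,atz(p,q/[560,420],.2494-.0757+.006)-[.4303,-.2644,0])
E
```

```text
60 [  74   93   96   89 3195] [279.9399 221.5032] [-0.0007 -0.0014  0.1797]
80 [  72   91  100   92 5538] [279.8765 221.6571] [-0.0008 -0.0014  0.1797]
100 [  70   90  104   94 5979] [279.8797 221.663 ] [-0.0008 -0.0014  0.1797]
100 [ 230  128   26  160 1748] [295.0082 230.7347] [-0.0075 -0.0121  0.1797]
```

Emit:
carry_out:
  claw: [2.2,2.2,2.2,2.2,2.2,2.2,2.2,2.2,2.2,2.2,2.2]
  delta_pos:
    - [1.9,-0.8,0]
    - [2.5,-1,0]
    - [2.5,-1,0]
    - [2,-0.8,0]
    - [1,-0.35,1]
    - [0,0,2.5]
    - [0,0,3]
    - [0,0,3]
    - [0,0,2.3]
    - [0,0,0]
    - [0,0,0]
  angular:
    - [0,0,0]
    - [0,0,0]
    - [0,0,0]
    - [0,0,0]
    - [0,0,0]
    - [0,0,0]
    - [0,0,0]
    - [0,0,0]
    - [0,0,0]
    - [0,0,0]
    - [0,0,0]

```text
clock: 18.55
position: [0.5286, -0.2258, 0.1317]
ee_rot: [-3.141, -0.002, 0.001]
force: [-0.0, 0.8, -0.7]
width: 0.242
gripper_force: 39.3
```

```bash
python3 - <<'E'
from m import *
o=arm.observe();print({k:o[k] for k in("position","ee_rot","force","ft_torque","width")})
E
```

```text
{'position': array([ 0.5286, -0.2258,  0.1317]), 'ee_rot': array([-3.1412, -0.0016,  0.0015]), 'force': array([-0.0276,  0.8231, -0.6876]), 'ft_torque': array([-0.008 ,  0.0005, -0.0248]), 'width': 0.2421923817732852}
```

Emit:
carry_out:
  claw: [2.2,2.2,2.2,2.2,2.2,2.2,2.2]
  delta_pos:
    - [0.08,-0.06,0]
    - [0,0,0.25]
    - [0,0,0.25]
    - [0,0,0.1]
    - [0,0,0.1]
    - [0,0,0.1]
    - [0,0,0]
  angular:
    - [0,0,0]
    - [0,0,0]
    - [0,0,0]
    - [0,0,0]
    - [0,0,0]
    - [0,0,0]
    - [0,0,0]

```text
clock: 19.25
position: [0.5296, -0.2254, 0.1236]
ee_rot: [-3.142, -0.001, 0.0]
force: [0.1, -0.2, -0.5]
width: 0.246
gripper_force: 39.3
```

Emit:
carry_out:
  claw: [2.2,2.2,2.2,2.2,2.2]
  delta_pos:
    - [0,0,0.08]
    - [0,0,0.08]
    - [0,0,0.08]
    - [0,0,0]
    - [0,0,0]
  angular:
    - [0,0,0]
    - [0,0,0]
    - [0,0,0]
    - [0,0,0]
    - [0,0,0]

```text
clock: 19.75
position: [0.5297, -0.2254, 0.1213]
ee_rot: [-3.142, -0.001, 0.0]
force: [1.2, 0.2, -1.3]
width: 0.243
gripper_force: 39.3
```

Emit:
carry_out:
  claw: [2.2,2.2,2.2,2.2,2.2]
  delta_pos:
    - [0,0,0.08]
    - [0,0,0.08]
    - [0,0,0.08]
    - [0,0,0.06]
    - [0,0,0]
  angular:
    - [0,0,0]
    - [0,0,0]
    - [0,0,0]
    - [0,0,0]
    - [0,0,0]

```text
clock: 20.25
position: [0.5296, -0.2254, 0.1182]
ee_rot: [-3.142, -0.001, 0.0]
force: [-0.6, -0.9, -0.9]
width: 0.246
gripper_force: 39.3
```

The pin slipped into the bore. Now I press past the plunger in small steps.

Emit:
carry_out:
  claw: [2.2,2.2,2.2,2.2,2.2,2.2]
  delta_pos:
    - [0,0,0.05]
    - [0,0,0.05]
    - [0,0,0.05]
    - [0,0,0.05]
    - [0,0,0.05]
    - [0,0,0]
  angular:
    - [0,0,0]
    - [0,0,0]
    - [0,0,0]
    - [0,0,0]
    - [0,0,0]
    - [0,0,0]

```text
clock: 20.85
position: [0.5294, -0.2254, 0.1156]
ee_rot: [-3.142, -0.001, 0.001]
force: [-0.8, -0.4, -0.1]
width: 0.244
gripper_force: 39.3
```

Emit:
carry_out:
  claw: [2.2,2.2,2.2,2.2,2.2,2.2]
  delta_pos:
    - [0,0,0.05]
    - [0,0,0.05]
    - [0,0,0.05]
    - [0,0,0.05]
    - [0,0,0]
    - [0,0,0]
  angular:
    - [0,0,0]
    - [0,0,0]
    - [0,0,0]
    - [0,0,0]
    - [0,0,0]
    - [0,0,0]

```text
clock: 21.45
position: [0.5296, -0.2254, 0.1137]
ee_rot: [-3.142, -0.001, 0.0]
force: [-1.0, -0.4, -0.3]
width: 0.247
gripper_force: 39.3
```

```bash
python3 - <<'E'
from m import *
p=arm.get_image("wrist"); o=arm.observe(); g=cv2.cvtColor(p["frame"],cv2.COLOR_RGB2GRAY)
print(o["position"],o["force"],o["ft_torque"])
x0,y0=265,205
big=cv2.GaussianBlur(cv2.resize(g[y0:y0+36,x0:x0+32],None,fx=8,fy=8,interpolation=cv2.INTER_CUBIC),(0,0),3)
n,l,s,ce=cv2.connectedComponentsWithStats((big<80).astype(np.uint8))
for i in range(1,n):
    if s[i,4]>800: print(s[i],ce[i]/8+[x0,y0]-.44)
for c in("scene","wrist"):
    q=arm.get_image(c); 
    for k in("stub","tongs_lips"):print(c,k,[(round(r["conf"],2),(np.array(r["centre"])*[560,420]).round(1)) for r in arm.place_of(k,q)[:2]])
    for z in(.033,.037,.043):print(z,"expected stub origin px",proj(q,[.5285,-.2265,z]))
E
```

```text
[ 0.5296 -0.2254  0.1137] [-0.0583 -0.2217 -1.9817] [-0.0976  0.4064 -0.0264]
[  74   95   98   90 5396] [279.8779 222.0852]
scene stub []
scene tongs_lips [(0.66, array([333.6, 163.1]))]
0.033 expected stub origin px [335.6403 166.4931]
0.037 expected stub origin px [335.7253 165.123 ]
0.043 expected stub origin px [335.8535 163.057 ]
wrist stub [(0.83, array([281.4, 222.8]))]
wrist tongs_lips [(0.61, array([279.1, 224.8]))]
0.033 expected stub origin px [279.4201 217.8245]
0.037 expected stub origin px [279.4166 219.3406]
0.043 expected stub origin px [279.4112 221.7073]
```

Emit:
carry_out:
  claw: [2.2,2.2]
  delta_pos:
    - [0,0,0.07]
    - [0,0,0.07]
  angular:
    - [0,0,0]
    - [0,0,0]

```text
clock: 22.0
position: [0.5298, -0.2254, 0.1125]
ee_rot: [3.141, 0.001, 0.0]
force: [-0.7, 0.2, -0.1]
width: 0.246
gripper_force: 39.4
```

Emit:
carry_out:
  claw: [2.2,2.2]
  delta_pos:
    - [0,0,0.05]
    - [0,0,0.05]
  angular:
    - [0,0,0]
    - [0,0,0]

```text
clock: 22.2
position: [0.5298, -0.2254, 0.1115]
ee_rot: [3.141, 0.001, 0.0]
force: [-1.8, -0.2, 1.1]
width: 0.241
gripper_force: 39.4
```

Emit:
carry_out:
  claw: [2.2,2.2]
  delta_pos:
    - [0,0,0.05]
    - [0,0,0.05]
  angular:
    - [0,0,0]
    - [0,0,0]

```text
clock: 22.4
position: [0.53, -0.2255, 0.1108]
ee_rot: [3.141, 0.001, 0.001]
force: [-2.5, 0.2, 6.6]
width: 0.244
gripper_force: 39.7
```

```bash
python3 - <<'E'
from m import *
o=arm.observe();print({k:o[k] for k in("position","force","ft_torque","width")})
E
```

```text
{'position': array([ 0.53  , -0.2255,  0.1108]), 'force': array([-2.5024,  0.1933,  6.5585]), 'ft_torque': array([ 0.0431,  0.7488, -0.0428]), 'width': 0.24354713126831123}
```

Emit:
carry_out:
  claw: [2.2,2.2]
  delta_pos:
    - [0,0,0.03]
    - [0,0,0]
  angular:
    - [0,0,0]
    - [0,0,0]

```text
clock: 22.6
position: [0.53, -0.2255, 0.1107]
ee_rot: [3.141, 0.001, 0.001]
force: [-2.9, -0.1, 5.6]
width: 0.244
gripper_force: 39.7
```

Emit:
carry_out:
  claw: [2.2,2.2]
  delta_pos:
    - [0,0,0.03]
    - [0,0,0]
  angular:
    - [0,0,0]
    - [0,0,0]

```text
clock: 22.8
position: [0.5301, -0.2255, 0.1107]
ee_rot: [3.141, 0.001, 0.002]
force: [-2.5, 1.1, 8.0]
width: 0.244
gripper_force: 39.9
```

```bash
cat > chip.py <<'E'
from m import *
p=arm.get_image("wrist"); o=arm.observe(); g=cv2.cvtColor(p["frame"],cv2.COLOR_RGB2GRAY)
print(o["position"],o["force"],o["ft_torque"])
x0,y0=265,205
big=cv2.GaussianBlur(cv2.resize(g[y0:y0+36,x0:x0+32],None,fx=8,fy=8,interpolation=cv2.INTER_CUBIC),(0,0),3)
n,l,s,ce=cv2.connectedComponentsWithStats((big<80).astype(np.uint8))
for i in range(1,n):
    if s[i,4]>800: print(s[i],ce[i]/8+[x0,y0]-.44)
E
python3 chip.py
```

```text
[ 0.5301 -0.2255  0.1106] [-2.714   0.6267  8.1756] [0.097  0.8975 0.0117]
[  72  103  100   93 5444] [279.7297 223.1318]
```

Emit:
carry_out:
  claw: [2.2,2.2]
  delta_pos:
    - [0,0,0.04]
    - [0,0,0]
  angular:
    - [0,0,0]
    - [0,0,0]

```text
clock: 23.05
position: [0.5303, -0.2255, 0.1106]
ee_rot: [3.141, 0.001, 0.002]
force: [-3.0, -0.0, 10.6]
width: 0.244
gripper_force: 40.0
```

Emit:
carry_out:
  claw: [2.2,2.2,2.2]
  delta_pos:
    - [-0.03,0,0.02]
    - [-0.03,0,0.02]
    - [0,0,0]
  angular:
    - [0,0,0]
    - [0,0,0]
    - [0,0,0]

```text
clock: 23.35
position: [0.5301, -0.2255, 0.1105]
ee_rot: [3.141, 0.001, 0.004]
force: [-3.0, -0.2, 12.7]
width: 0.245
gripper_force: 40.0
```

```bash
python3 chip.py; python3 - <<'E'
from m import *
for c in("scene","top","wrist"):
    q=arm.get_image(c)
    for k in("stub","tongs_lips","tongs_pads"):print(c,k,[(round(r["conf"],2),(np.array(r["centre"])*[560,420]).round(1)) for r in arm.place_of(k,q)[:1]])
    for z in(.033,.040,.047):print(z,"px",proj(q,[.5285,-.2265,z]))
E
```

```text
[ 0.5301 -0.2256  0.1105] [-3.3886  0.4685 12.4549] [0.2146 0.9023 0.0626]
[  72  104   98   93 5379] [279.5986 223.2591]
scene stub [(0.42, array([367.9, 233.1]))]
scene tongs_lips [(0.71, array([332.3, 163.7]))]
scene tongs_pads [(0.59, array([336.6, 129.1]))]
0.033 px [335.6403 166.4931]
0.04 px [335.7893 164.0916]
0.047 px [335.9394 161.6726]
top stub [(0.2, array([249.4, 152.7]))]
top tongs_lips []
top tongs_pads []
0.033 px [360.2542 208.8311]
0.04 px [360.7257 208.5928]
0.047 px [361.2021 208.3521]
wrist stub [(0.77, array([279.5, 223.2]))]
wrist tongs_lips [(0.64, array([282.2, 224.7]))]
wrist tongs_pads [(0.9, array([281.6, 274.9]))]
0.033 px [279.0728 219.9799]
0.04 px [279.0648 222.7366]
0.047 px [279.0564 225.655 ]
```

Emit:
carry_out:
  claw: [2.2,2.2,2.2,2.2]
  delta_pos:
    - [-0.03,0,0.01]
    - [-0.03,0,0.01]
    - [-0.02,0,0]
    - [0,0,0]
  angular:
    - [0,0,0]
    - [0,0,0]
    - [0,0,0]
    - [0,0,0]

```text
clock: 24.4
position: [0.5298, -0.2256, 0.1105]
ee_rot: [3.141, 0.001, 0.005]
force: [-1.8, 0.7, 12.9]
width: 0.243
gripper_force: 40.0
```

```bash
python3 chip.py
```

```text
[ 0.5298 -0.2256  0.1105] [-2.6803  0.7429 12.9356] [ 0.2846  0.6898 -0.0292]
[  72  102   98   95 5228] [279.628  222.9301]
```

Emit:
carry_out:
  claw: [2.2,2.2,2.2,2.2]
  delta_pos:
    - [-0.03,0,0.02]
    - [-0.03,0,0.03]
    - [0,0,0.03]
    - [0,0,0]
  angular:
    - [0,0,0]
    - [0,0,0]
    - [0,0,0]
    - [0,0,0]

```text
clock: 24.85
position: [0.5298, -0.2256, 0.1103]
ee_rot: [3.14, 0.001, 0.007]
force: [-1.8, 0.5, 17.6]
width: 0.245
gripper_force: 40.0
```

Firm stop at 17.6 N, at the computed home height. I unload, then open the jaws.

Emit:
carry_out:
  claw: [2.2,2.2,2.2,2.2]
  delta_pos:
    - [0,0,-0.08]
    - [0,0,-0.08]
    - [0,0,-0.05]
    - [0,0,0]
  angular:
    - [0,0,0]
    - [0,0,0]
    - [0,0,0]
    - [0,0,0]

```text
clock: 25.25
position: [0.5286, -0.2255, 0.1107]
ee_rot: [3.141, 0.001, 0.003]
force: [0.3, -0.2, 6.9]
width: 0.246
gripper_force: 39.6
```

```bash
python3 chip.py
```

```text
[ 0.5286 -0.2255  0.1107] [0.3041 0.0603 6.9425] [ 0.0795 -0.0065 -0.0146]
[  75   91   96   92 5308] [279.7601 221.6933]
```

The chip is back at its in-hand pixel with no creep, so the head is at 33 mm, home. Opening.

Emit:
carry_out:
  claw: [2.2,2.2,2.6,2.8,3,3.2,3.3,3.35,3.35,3.35]
  delta_pos:
    - [0,0,-0.05]
    - [0,0,0]
    - [0,0,0]
    - [0,0,0]
    - [0,0,0]
    - [0,0,0]
    - [0,0,0]
    - [0,0,0]
    - [0,0,0]
    - [0,0,0]
  angular:
    - [0,0,0]
    - [0,0,0]
    - [0,0,0]
    - [0,0,0]
    - [0,0,0]
    - [0,0,0]
    - [0,0,0]
    - [0,0,0]
    - [0,0,0]
    - [0,0,0]

```text
clock: 26.3
position: [0.5277, -0.2254, 0.1106]
ee_rot: [3.142, 0.001, -0.0]
force: [-0.8, 1.0, 0.2]
width: 0.364
gripper_force: 4.5
```

```bash
python3 chip.py; python3 - <<'E'
from m import *
print(arm.observe())
E
```

```text
[ 0.5277 -0.2254  0.1106] [ 1.2256  0.7605 -1.068 ] [ 0.0185  0.0098 -0.0232]
[  73   84  102   90 5573] [280.0255 220.6965]
{'clock': 26.35, 'joints': array([ 0.4638,  0.4862, -0.2126,  1.8195,  0.1317,  0.8496, -1.3821]), 'dq': array([-0.0011, -0.0012, -0.001 ,  0.001 ,  0.0007, -0.0034, -0.002 ]), 'joint_efforts': array([  0.0004, -65.0567,  -2.6686, -26.1643,  -0.0256,  -0.0692,
         0.    ]), 'position': array([ 0.5277, -0.2254,  0.1106]), 'ee_rot': array([ 3.1416,  0.0011, -0.    ]), 'force': array([ 1.2256,  0.7605, -1.068 ]), 'ft_torque': array([ 0.0185,  0.0098, -0.0232]), 'gripper_force': 4.542704299092293, 'width': 0.367042064776212}
```

Emit:
carry_out:
  claw: [3.35,3.35,3.35,3.35,3.35,3.35,3.35,3.35,3.35,3.35,3.35]
  delta_pos:
    - [0,0,-0.4]
    - [0,0,-0.6]
    - [0,0,-1.5]
    - [0,0,-2.5]
    - [0,0,-3]
    - [0,0,-3]
    - [-3,0.5,-3]
    - [-3,1.5,0]
    - [-3,1.5,0]
    - [-1,0.5,0]
    - [0,0,0]
  angular:
    - [0,0,0]
    - [0,0,0]
    - [0,0,0]
    - [0,0,0]
    - [0,0,0]
    - [0,0,0]
    - [0,0,0]
    - [0,0,0]
    - [0,0,0]
    - [0,0,0]
    - [0,0,0]

```text
clock: 27.45
position: [0.4264, -0.2665, 0.2513]
ee_rot: [3.141, -0.003, 0.0]
force: [0.2, 0.0, -0.9]
width: 0.368
gripper_force: 4.5
```

```bash
python3 - <<'E'
from m import *
o=arm.observe();print({k:o[k] for k in("position","ee_rot","force","width")})
P={c:arm.get_image(c) for c in("wrist","scene","top")}
rs=[]
for c,p in P.items():
    for r in arm.place_of("stub",p)[:2]:
        print(c,round(r["conf"],2),np.array(r["centre"])*[560,420],atz(p,r["centre"],.033),"exp",proj(p,[.5282,-.2272,.033]),proj(p,[.5282,-.2272,.047]))
p=P["wrist"];np.savez("m3.npz",**{k:p[k] for k in("frame","mtx","T")})
g=cv2.cvtColor(p["frame"],cv2.COLOR_RGB2GRAY)
c=proj(p,[.5282,-.2272,.041]);x0,y0=int(c[0])-14,int(c[1])-14
big=cv2.GaussianBlur(cv2.resize(g[y0:y0+28,x0:x0+28],None,fx=8,fy=8,interpolation=cv2.INTER_CUBIC),(0,0),3)
n,l,s,ce=cv2.connectedComponentsWithStats((big<90).astype(np.uint8))
for i in range(1,n):
    if s[i,4]>300: q=ce[i]/8+[x0,y0]-.44;print("chip",s[i],q,[(z,atz(p,q/[560,420],z)[:2].round(4)) for z in(.041,.048)], "sqrt area px",np.sqrt(s[i,4])/8,"exp side px",[336.4*.007/(np.linalg.inv(p["T"])@[.5282,-.2272,z,1])[2] for z in(.041,.048)])
E
```

```text
{'position': array([ 0.4264, -0.2665,  0.2513]), 'ee_rot': array([ 3.1407, -0.0033,  0.0005]), 'force': array([ 0.2113,  0.039 , -0.8898]), 'width': 0.3678753069542814}
scene 0.43 [337.512 166.32 ] [ 0.5251 -0.2294  0.033 ] exp [335.8992 166.3823] [336.2001 161.5622]
scene 0.33 [367.696 236.208] [ 0.3601 -0.0575  0.033 ] exp [335.8992 166.3823] [336.2001 161.5622]
top 0.34 [361.48  208.488] [ 0.5294 -0.2298  0.033 ] exp [360.5193 208.946 ] [361.4699 208.4682]
chip [  87   90   52   58 1247] [239.5903  88.4099] [(0.041, array([ 0.5278, -0.2268])), (0.048, array([ 0.5272, -0.2275]))] sqrt area px 4.414110895752394 exp side px [np.float64(6.756103139125423), np.float64(6.890273974493317)]
```

The chip shows the stub at (0.528, -0.227), and the scene view puts its origin at 33 mm height. Now the tongs go back to the rest.

Emit:
carry_out:
  claw: [3.35,3.35,3.35,3.35,3.35,3.35,3.35,3.35,3.35,3.35,3.35,3.35,3.35,3.35,3.35]
  delta_pos:
    - [0.7,-1.5,0]
    - [1.2,-3,0]
    - [1.2,-3.2,0]
    - [1.2,-3.2,0]
    - [1.2,-3.2,0]
    - [1.2,-3.2,0]
    - [1.2,-3.2,0]
    - [1.2,-3.2,0]
    - [1.2,-3,0]
    - [1,-1.4,0]
    - [0,0,2]
    - [0,0,3]
    - [0,0,3]
    - [0,0,1]
    - [0,0,0]
  angular:
    - [0,0,0]
    - [0,0,0]
    - [0,0,0]
    - [0,0,0]
    - [0,0,0]
    - [0,0,0]
    - [0,0,0]
    - [0,0,0]
    - [0,0,0]
    - [0,0,0]
    - [0,0,0]
    - [0,0,0]
    - [0,0,0]
    - [0,0,0]
    - [0,0,0]

```text
clock: 29.25
position: [0.5398, 0.0152, 0.1594]
ee_rot: [3.141, 0.001, -0.005]
force: [0.2, -0.8, 0.2]
width: 0.363
gripper_force: 4.5
```

```bash
python3 - <<'E'
from m import *
o=arm.observe();print({k:o[k] for k in("position","ee_rot","force","width")})
E
```

```text
{'position': array([0.5398, 0.0152, 0.1594]), 'ee_rot': array([ 3.1413,  0.0009, -0.0049]), 'force': array([ 0.2482, -0.827 ,  0.16  ]), 'width': 0.3625610434222675}
```

Emit:
carry_out:
  claw: [3.35,3.35,3.35,3.35,3.35]
  delta_pos:
    - [0,0,0.6]
    - [0,0,0.7]
    - [0,0,0.7]
    - [0,0,0.5]
    - [0,0,0]
  angular:
    - [0,0,0]
    - [0,0,0]
    - [0,0,0]
    - [0,0,0]
    - [0,0,0]

```text
clock: 29.75
position: [0.5401, 0.0155, 0.135]
ee_rot: [3.141, 0.001, -0.002]
force: [-0.8, 0.9, -0.7]
width: 0.368
gripper_force: 4.5
```

Tips are inside the pocket with no contact.

Emit:
carry_out:
  claw: [3.35,3.35,3.35,3.35,3.35,3.35,3.35]
  delta_pos:
    - [0,0,1.2]
    - [0,0,1.5]
    - [0,0,1.5]
    - [0,0,0.5]
    - [0,0,0.3]
    - [0,0,0.2]
    - [0,0,0]
  angular:
    - [0,0,0]
    - [0,0,0]
    - [0,0,0]
    - [0,0,0]
    - [0,0,0]
    - [0,0,0]
    - [0,0,0]

```text
clock: 30.45
position: [0.5407, 0.0157, 0.0838]
ee_rot: [-3.142, -0.001, -0.001]
force: [-0.2, 0.8, -1.5]
width: 0.367
gripper_force: 4.5
```

Emit:
carry_out:
  claw: [3.35,3.35,3.35]
  delta_pos:
    - [0,0,0.1]
    - [0,0,0.08]
    - [0,0,0]
  angular:
    - [0,0,0]
    - [0,0,0]
    - [0,0,0]

```text
clock: 30.75
position: [0.5406, 0.0156, 0.082]
ee_rot: [3.142, 0.001, 0.0]
force: [-0.1, -0.4, -1.0]
width: 0.365
gripper_force: 4.5
```

Release, then rise straight up.

Emit:
carry_out:
  claw: [3.5,3.8,4.5,5.5,6.5,7,7,7,7,7,7,7,7,7,7]
  delta_pos:
    - [0,0,0]
    - [0,0,0]
    - [0,0,0]
    - [0,0,0]
    - [0,0,0]
    - [0,0,0]
    - [0,0,0]
    - [0,0,-2]
    - [0,0,-3]
    - [0,0,-3]
    - [0,0,-3]
    - [0,0,-3]
    - [-3,0,-2]
    - [-3,0,-2]
    - [0,0,0]
  angular:
    - [0,0,0]
    - [0,0,0]
    - [0,0,0]
    - [0,0,0]
    - [0,0,0]
    - [0,0,0]
    - [0,0,0]
    - [0,0,0]
    - [0,0,0]
    - [0,0,0]
    - [0,0,0]
    - [0,0,0]
    - [0,0,0]
    - [0,0,0]
    - [0,0,0]

```text
clock: 32.25
position: [0.4788, 0.016, 0.2645]
ee_rot: [3.141, 0.002, 0.005]
force: [0.6, 0.4, 0.4]
width: 0.763
gripper_force: 0.0
```

```bash
python3 - <<'E'
from m import *
o=arm.observe();print({k:o[k] for k in("position","force","width")})
P=look(dict(tongs_pads=.101,stub=.033,bare_stub=.022,rest_floor=.006))
p=P["scene"]
# chip height check in scene image: dark centroid near mount
g=cv2.cvtColor(p["frame"],cv2.COLOR_RGB2GRAY)
print([proj(p,[.5278,-.2255,z]).round(1) for z in(.041,.048)])
x,y=proj(p,[.5278,-.2255,.041]).astype(int)
print(g[y-9:y+10,x-9:x+10])
E
```

```text
{'position': array([0.4788, 0.016 , 0.2645]), 'force': array([0.5739, 0.351 , 0.4438]), 'width': 0.7632417537901498}
tongs_pads wrist 0.7 [280.28  127.386] [0.5419 0.0141 0.101 ]
tongs_pads scene 0.8 [271.824 197.694] [0.5438 0.0126 0.101 ]
stub wrist 0.75 [281.68  128.604] [0.5398 0.0123 0.033 ]
stub wrist 0.51 [491.008 141.204] [ 0.5263 -0.2262  0.033 ]
stub scene 0.57 [338.408 168.084] [ 0.52   -0.2246  0.033 ]
stub top 0.49 [359.8   210.798] [ 0.5233 -0.2253  0.033 ]
bare_stub wrist 0.62 [133.672 113.61 ] [0.5561 0.182  0.022 ]
bare_stub top 0.54 [205.016 195.594] [0.5619 0.1853 0.022 ]
bare_stub top 0.52 [186.984 197.316] [0.5569 0.2331 0.022 ]
rest_floor wrist 0.86 [281.12  129.318] [0.5386 0.0128 0.006 ]
rest_floor wrist 0.57 [134.512 113.82 ] [0.5563 0.1877 0.006 ]
rest_floor scene 0.96 [270.2   234.108] [0.5453 0.0211 0.006 ]
[array([335.9, 164.1]), array([336. , 161.6])]
[[107 107 104 106 106 106 105 106 107 107 107 108 108 108 107 107 108 107
  109]
 [105 107 105 106 107 109 107 108 106 107 109 106 109 107 107 107 103 106
  106]
 [103 102 100 105 107 107 107 109 109 111 10
[... 633 characters left out ...]
 167  96  40  29  65 156 132 123 130 128 122
  126]
 [ 94  90  97 140 129 125 128 127 128 101  43 136 146 129 125 109 107 125
  129]
 [ 97  80 123 123 128 129  92  74 103 101  75 119  97 118 129 116  94 122
  137]
 [100  57 136 131 125 132  68  62  63  78  73  64  79 122 130 127 116 126
  136]
 [ 88  30 103 139 133  97  59  61  62  71  66  91 117 127 130 126 127 131
  134]
 [ 65  19  84 136 135  69  53  56  60  59  52 115 132 113 126 127 129 132
  145]
 [ 62  85 100  88 109 113 114  64  49 103 103 128 133  79  98 128 134 148
  106]
 [ 55  80  72  44  66  88 116 121 110 132 135 132 131 110 119 103  91 106
   57]
 [ 43  41  74  81  50  49  71  94  92 104 111 109 108  95 134  62  22 103
  102]]
```

```bash
python3 -c "
from cell import arm
print(arm.sign_off())"
```

```text
the job is handed in; nothing more can be done
None
```

I handed the job in at about 32 s: the chip stub is pressed home in the bush (peak measured push 17.6 N; its height read from arm position and camera, and the plunger's 4–10 N never clearly felt on the way in), the tongs are back in their rest, and the bare stub and other things were not touched.

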